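Fetch the pigment jar from behind the glaze bottles

ROBOT

A 6-joint arm with a two-finger parallel gripper is mounted at the origin on a cart in front of the work surface, level with it; the furniture and walls round the work are solid. World frame = base frame: x ahead of the robot, y to its left, z up, the work surface at z = 0. Lengths are in m, angles in rad, forces in N, time in s.
With the tool pointing down it reaches from about 0.4 to 0.925 m from the base axis. Payload 12.5 kg.
Tool frame: the origin (TCP) lies on the centre line of the jaws, within the pads' length; the fingertips stand 11 mm ahead of it and the grasp point (between the pads) lies 8 mm behind it; z points along the fingers, y is the line along which they close (so a half turn about z gives the same grasp; the last joint's range is limited). The gripper opens to 95 mm and grips with 3 to 60 N. Pads are 20 mm wide; open, the fingers measure 119 mm over their backs; the gripper's body (75 mm by 180 mm) begins 59 mm behind the grasp point.
Start: joints at [-1.455, 0.491, 1.559, -0, 1.092, -0.106], TCP at [0.138, -0.61, 0.226] pointing down, gripper open.
Joint ranges: [-3.1, 3.1], [-0.84, 2.19], [0.05, 2.79], [-1.13, 4.28], [0.06, 2.93], [-2.69, 2.69]. Speed limits (rad/s): [2.22, 2.22, 2.79, 3.14, 3.14, 3.14].

INTERFACE

Orientations are given as a rotation vector (axis times angle).
In Python, from plant import robot gives the robot as it stands.
- The arm moves only by the tool creep_tool, called after ">>>" in YAML: its name, and indented under it one key for each argument. Schema: {"type":"object","properties":{"steps":{"type":"string"},"only":{"type":"string"},"quiet":{"type":"boolean"},"lines":{"type":"string"}},"required":["steps"],"additionalProperties":false}. steps is a string of 1 to 8 rows, parted by a bar, with the numbers parted by commas; each row has 5 numbers: the finger opening in m, then dx, dy, dz in shares of the most that a row can go, 1 being 62.5 mm, then a turn about the tool's z in shares of 360 degrees (1.0 is 360 degrees); each row shifts and turns the commanded pose from where the row before left it, along the tool's axes as they then stand; what a row does not reach is not made up. A row lasts 1/8 s, in which the tool goes at most 0.0625 m and 0.188 rad, less where a joint would pass 70% of its speed; a pose out of reach is approached as far as the arm can. The fingers move at their own pace and stop on an object; the grip force is fixed at half the most. Time passes only in rows, so rows that do not move let the fingers close. The tool returns the time, the measured TCP pose, the force, the opening and the grip force at its end. only (a regular expression) keeps the lines of the reply that match it, lines (a string "A,B") keeps lines A to B, and quiet returns only ok. No shift or turn number may pass 1 either way. Input that does not fit is refused with a message, and nothing moves.
- robot.read_state(): the state, without advancing time (a new reading comes with each control period).
- robot.grab_frame(name): name is "side" or "top"; returns the picture (384x512x3 uint8, red, green, blue); there is no depth.
- robot.get_calibration(name): a dict with "fx", "fy", "cx", "cy" (pixels), "k1" (the pictures are not rectified: a ray, as slopes to the right and down, at radius r is drawn at 1 + k1 r^2 times it, then the intrinsics apply), "extrinsics" (4x4, takes a point from camera to world coordinates). Camera axes: x right, y down, z forward; pixel columns grow to the right and rows downward; lengths in m; the calibration is good to about 2 mm. A picture is of the moment at which its call begins. get_calibration takes no time and is no camera call.
- robot.sign_off(): hands the job in; it is judged then, once.
Trained networks look in the newest picture that a camera, given by its name, has taken for a name from the list of things; names that differ only in an ending like _2 or _b are one class to them, and where a whole thing is asked for, a point or a joint stands for the part that bears it (a point fixed in the world has none). Each returns a list of dicts, best first, with "score" (0 to 1); they miss things now and then, are a little off and sometimes report something else, mostly with a low value. They report only what shows in the picture. A call takes as long as a camera call. They do not tell look-alikes from the thing itself.
- robot.look_for(camera, thing): "xyz" ([x, y, z] in m, in world coordinates, good to about 4 mm: the middle of the surface that is visible of it).
The state is a dict: "time": time; "joint_pos": joint angles; "qd": joint speeds; "joint_torque": joint torques, N m; "position": TCP position; "ee_rot": TCP orientation; "contact_force": force on the tool from outside, world axes, zero at the start; "ft_torque": the same for the moment, N m; "grip_width": finger opening in m; "grip_force": force on a finger pad.
Only numpy, scipy, OpenCV 4.12 (cv2) and the standard library are available. Lean on these libraries where they do the work, as an engineer would, in place of code of your own. Each camera call takes 0.05 s, during which the arm holds its last target. There are 200 camera calls.

TASK

I need the brown pigment jar that stands at the back of the little wooden rack: stand both glaze bottles (teal and blue) on the cork mat first, then take out the jar and stand it in the middle of the blank white tile while the bottles wait on the mat. Then put each bottle back in the rack exactly where it stood before. Keep everything upright, and do not disturb the other things on the table.

Things in the scene. Friction and masses are not known exactly. Their poses are not given: they have to be found in the camera images.
- teal_bottle: Light teal glaze bottle with a red screw cap, loose, about 0.3 kg, 67 mm in diameter, 215 mm tall, with a sloping shoulder. The cap, a cylinder 27 mm across, is the top 15 mm: grip it there from above. Origin at the centre of the underside, z up. Starts in the left or right front place of the rack (varies), and must come back to that same place.
- blue_bottle: Dark blue glaze bottle with a yellow screw cap, loose, about 0.3 kg, 68 mm in diameter, 205 mm tall, with a sloping shoulder. The cap, a cylinder 28 mm across, is the top 14 mm: grip it there from above. Origin at the centre of the underside, z up. Starts in the left or right front place of the rack (varies), and must come back to that same place.
- brown_jar: The wanted jar: small brown pigment jar with a cream-coloured lid, 39 mm in diameter, 55 mm tall (the lid is the top 10 mm), 0.06 kg, loose. Origin at the centre of the underside, z up. Stands at the back of the rack, close behind the gap between the two bottles.
- rack: Low wooden rack, fixed: a board 150 mm deep (its x), 180 mm wide (its y), top 12 mm above the table. Lips 6 mm thick round the edge: 24 mm above the table at front (-x) and sides, 40 mm at the back. Origin at the centre of the underside; -x faces the robot. Dark discs mark the bottle places at x = -18, y = +40 and -40 mm, and the jar place at x = +34, y = 0.
- cork_mat: Cork mat, the side area, fixed: 190 mm along its x, 130 mm along its y, 6 mm thick. Origin at the centre of the underside. To the left or right of the rack (varies). Holds both bottles side by side along its x.
- blank_tile: Plain blank white tile, fixed, lying flat: 110 mm along its x, 150 mm along its y, 8 mm thick. Origin at the centre of the underside. On the other side of the rack from the mat. The jar goes to its middle.
- green_jar: Bystander: pigment jar with dark green band and white lid, 40 mm in diameter, 54 mm tall, loose, in front of the rack. Not wanted; leave it alone. Origin at the centre of the underside.
- rinse_jar: Bystander: clear rinse-water jar, 54 mm in diameter, 61 mm tall, loose, behind the rack. Leave it alone. Origin at the centre of the underside.
- lidded_pot: Bystander: dark blue glazed pot with lid and knob, 66 mm in diameter, 62 mm tall, loose, behind the rack. Leave it alone. Origin at the centre of the underside.
Things that resemble listed ones, but are neither listed nor needed, are in the scene too. Leave any pink look-alike of the blank_tile alone. Of the things that look like the blue_bottle, the smaller one is meant.

How it is judged:
On the way, in this order (a step that is already met when the one before it is completed fails the run):
1. both bottles stand released on the cork mat (x of teal_bottle in the frame of cork_mat between -0.075 and 0.075 m and y of teal_bottle in the frame of cork_mat between -0.045 and 0.045 m and z of teal_bottle in the frame of cork_mat between 0.002 and 0.01 m and contact force between the fingers and teal_bottle below 0.1 N and linear speed of each of teal_bottle, blue_bottle below 0.02 m/s and angle between each of teal_bottle, blue_bottle's own z axis and vertical below 0.08 rad and x of blue_bottle in the frame of cork_mat between -0.075 and 0.075 m and y of blue_bottle in the frame of cork_mat between -0.045 and 0.045 m and z of blue_bottle in the frame of cork_mat between 0.002 and 0.01 m and contact force between the fingers and blue_bottle below 0.1 N), for 0.2 s.
2. the brown jar stands released in the middle of the blank tile while both bottles are still on the mat (all of step 1 and horizontal distance between brown_jar and blank_tile below 0.015 m and z of brown_jar in the frame of blank_tile between 0.004 and 0.012 m and contact force between the fingers and brown_jar below 0.1 N and linear speed of brown_jar below 0.02 m/s and angle between brown_jar's own z axis and vertical below 0.08 rad), for 0.2 s.
3. both bottles stand released where they stood at the start (distance of each of teal_bottle, blue_bottle from where it was at the start of the episode below 0.012 m and contact force between the fingers and teal_bottle below 0.1 N and linear speed of each of teal_bottle, blue_bottle below 0.02 m/s and angle between each of teal_bottle, blue_bottle's own z axis and vertical below 0.08 rad and contact force between the fingers and blue_bottle below 0.1 N), for 0.2 s.
At the end, for the whole second after the job is handed in: The brown jar stands upright on the blank tile, its centre within 15 mm of the tile's centre; each bottle stands upright within 12 mm of where it stood at the start; all are released and at rest (all of step 3 and horizontal distance between brown_jar and blank_tile below 0.015 m and z of brown_jar in the frame of blank_tile between 0.004 and 0.012 m and contact force between the fingers and brown_jar below 0.1 N and linear speed of brown_jar below 0.02 m/s and angle between brown_jar's own z axis and vertical below 0.08 rad); the robot touches nothing.
It fails at once if a bystander (green jar, rinse jar or lidded pot) is moved more than 20 mm (distance of any of green_jar, rinse_jar, lidded_pot from where it was at the start of the episode above 0.02 m).
It fails at once if a bottle or the brown jar is tipped by more than 35 degrees (angle between any of teal_bottle, blue_bottle, brown_jar's own z axis and vertical above 0.61 rad).
It also fails if it takes over 122 s, if anything falls off the work surface, if the arm or the gripper's body presses on something with over 40 N, if the wrist force passes 120 N, or if a joint passes its speed limit or range.

## Working session

There is one attempt and no reset: what is moved stays moved. The work goes in short steps, Python scripts to look and compute and a tool call to move; the robot and the scene stay as the last step left them, time stands still between calls to the robot, and variables do not carry over. Pictures are saved under pics/ and viewed, at most 14 in all, crops included, and the job is handed in when it is done.

```bash
mkdir -p pics; cat > h.py <<'E'
import numpy as np, cv2
from plant import robot
def snap(cam,name):
    im=robot.grab_frame(cam); cv2.imwrite(f'pics/{name}.png',im[:,:,::-1]); return im
def proj(cam,p):
    c=robot.get_calibration(cam);E=np.array(c['extrinsics']);q=np.linalg.inv(E)@np.append(p,1)
    s=q[:2]/q[2];s=s*(1+c['k1']*(s@s));return np.array([c['fx']*s[0]+c['cx'],c['fy']*s[1]+c['cy']])
def back(cam,uv,z):
    c=robot.get_calibration(cam);E=np.array(c['extrinsics'])
    d=np.array([(uv[0]-c['cx'])/c['fx'],(uv[1]-c['cy'])/c['fy']]);s=d.copy()
    for _ in range(20): s=d/(1+c['k1']*(s@s))
    r=E[:3,:3]@np.append(s,1);o=E[:3,3];return o+r*(z-o[2])/r[2]
E
python3 - <<'E'
from h import *
np.set_printoptions(precision=4,suppress=True)
for c in('top','side'):
    snap(c,c+'0'); k=robot.get_calibration(c);print(c,np.array(k['extrinsics'])[:3,3])
    for t in 'teal_bottle blue_bottle brown_jar rack cork_mat blank_tile green_jar rinse_jar lidded_pot'.split():
        for d in robot.look_for(c,t)[:3]: print(c,t,round(d['score'],2),np.array(d['xyz']),proj(c,d['xyz']).round())
s=robot.read_state();print(s)
E
```

```text
top [0.0511 0.0366 0.9459]
top teal_bottle 0.7 [0.5357 0.0254 0.1443] [259. 179.]
top blue_bottle 0.79 [0.7293 0.0401 0.1764] [252.  95.]
top blue_bottle 0.7 [ 0.5394 -0.0525  0.1444] [297. 177.]
top brown_jar 0.43 [ 0.5902 -0.0248  0.0649] [281. 176.]
top rack 0.96 [ 0.5292 -0.008   0.0141] [273. 211.]
top cork_mat 0.93 [0.5498 0.2748 0.0064] [150. 205.]
top blank_tile 0.6 [ 0.5981 -0.2584  0.0092] [378. 185.]
top blank_tile 0.5 [ 0.7622 -0.1002  0.0403] [309. 122.]
top green_jar 0.95 [ 0.4159 -0.0382  0.0572] [290. 250.]
top rinse_jar 0.68 [0.758  0.1608 0.0409] [203. 123.]
top lidded_pot 0.81 [ 0.7617 -0.0981  0.0415] [308. 122.]
side [1.2424 0.6626 0.7107]
side teal_bottle 0.7 [0.5779 0.0361 0.1239] [270. 172.]
side blue_bottle 0.59 [0.781  0.0708 0.1681] [213. 199.]
side brown_jar 0.63 [ 0.6171 -0.0077  0.051 ] [246. 196.]
side brown_jar 0.3 [0.5792 0.0341 0.1252] [269. 171.]
side rack 0.75 [0.6019 0.0444 0.011 ] [266. 215.]
side cork_mat 0.96 [0.5706 0.2793 0.003 ] [352. 257.]
side blank_tile 0.65 [ 0.6073 -0.309   0.0052] [177. 166.]
side blank_tile 0.56 [ 0.4176 -0.2973  0.0038] [228. 144.]
side green_jar 0.71 [ 0.4311 -0.0251  0.0381] [291. 169.]
side rinse_jar 0.81 [0.7775 0.1652 0.0375] [249. 268.]
side rinse_jar 0.33 [ 0.5773 -0.0422  0.1352] [247. 156.]
side lidded_pot 0.81 [ 0.778  -0.0853  0.038 ] [175. 217.]
{'time': 1.0, 'joint_pos': array([-1.4546,  0.4909,  1.5589,  0.    ,  1.0917, -0.1056]), 'qd': array([-0.0007,  0.0011, -0.0009,  0.0003,  0.0007, -0.0001]), 'joint_torque': array([  0.0002, -61.2477, -25.8435,   0.0694,   0.0445,   0.    ]), 'position': array([ 0.1375, -0.6097,  0.2257]), 'ee_rot': array([3.1221, 0.3477, 0.    ]), 'contact_force': array([-0.2445, -0.2189,  0.2939]), 'ft_torque': array([ 0.0725,  0.05  , -0.0053]), 'grip_force': 0.0, 'grip_width': 0.09506514382185338}
```

```bash
python3 - <<'E'
import cv2
for n in('top','side'):
    i=cv2.imread(f'pics/{n}0.png'); i=i[60:340,100:470] if n=='top' else i[90:330,110:430]
    cv2.imwrite(f'pics/{n}0c.png',cv2.resize(i,None,fx=2,fy=2,interpolation=cv2.INTER_CUBIC))
E
```

```text
(no output)
```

View pics/top0c.png

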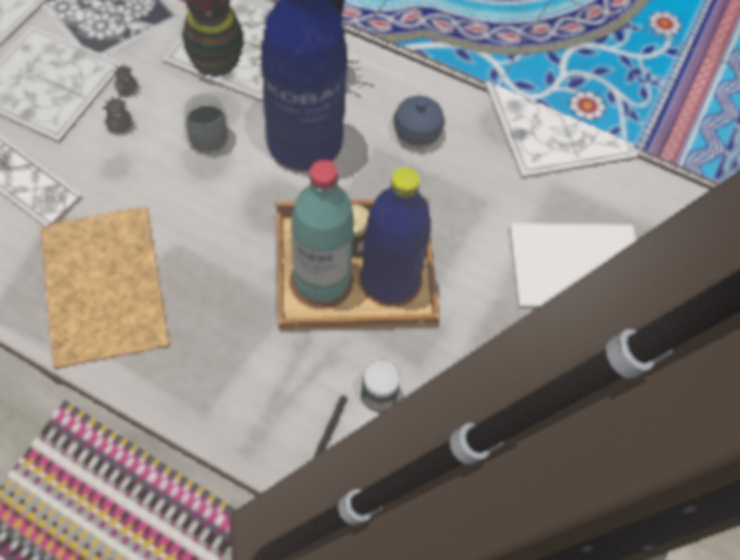

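View pics/side0c.png

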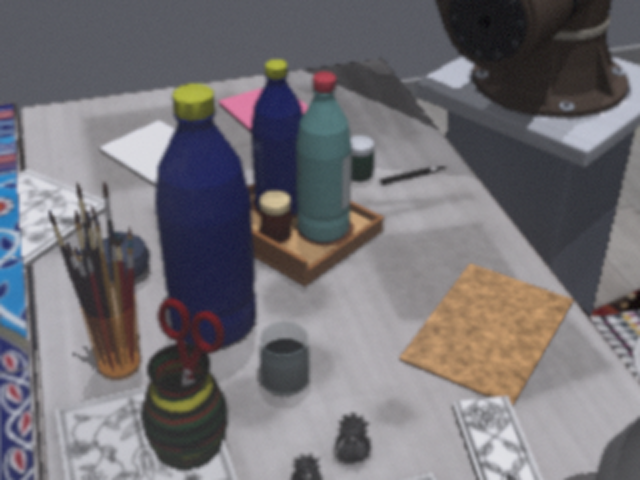

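Top view: teal bottle with its red cap at full-frame (261,146) in the left place, and blue bottle with its yellow cap at (302,150) in the right place. The mat is on the left at (150,205), and the white tile is on the right and partly hidden by the arm. A larger blue look-alike stands behind the rack. The side view shows the pink decoy near the robot and the white tile further back.

```bash
cat > seg.py <<'E'
from h import *
np.set_printoptions(precision=4,suppress=True)
def mask(im,lo,hi,box):
    m=cv2.inRange(cv2.cvtColor(im,cv2.COLOR_BGR2HSV),np.array(lo),np.array(hi)); k=np.zeros_like(m)
    x0,y0,x1,y1=box;k[y0:y1,x0:x1]=m[y0:y1,x0:x1]
    n,l,s,c=cv2.connectedComponentsWithStats(k);i=1+np.argmax(s[1:,4]);return (l==i).astype(np.uint8),s[i],c[i]
def rect(cam,m,z):
    c=max(cv2.findContours(m,0,2)[0],key=cv2.contourArea)[:,0]
    P=np.array([back(cam,p,z)[:2] for p in c.astype(float)],np.float32);r=cv2.minAreaRect(P);return r
E
python3 - <<'E'
from seg import *
T=cv2.imread('pics/top0.png');S=cv2.imread('pics/side0.png')
for cam,im,rb,yb in(('top',T,(245,130,280,160),(285,135,320,165)),('side',S,(255,115,290,145),(235,110,260,135))):
    for nm,lo,hi,b,z in(('red',(165,90,60),(180,255,255),rb,.2195),('yel',(24,120,60),(40,255,255),yb,.210)):
        m,s,c=mask(im,lo,hi,b);print(cam,nm,s,c,back(cam,c,z))
m,s,c=mask(T,(8,60,80),(25,255,255),(110,150,190,250));print('mat top',s,rect('top',m,.006))
m,s,c=mask(S,(8,60,80),(25,255,255),(300,215,400,300));print('mat side',s,rect('side',m,.006))
m,s,c=mask(S,(0,0,165),(180,40,255),(155,140,215,190));print('tile side',s,rect('side',m,.008),m[:,s[0]:].sum())
for n,z,ps in(('top',.024,[(280,325),(438,320)]),('top',.04,[(278,203),(430,203)])):
    for p in ps: print('rack',back(n,(p[0]/2+100,p[1]/2+60),z))
for p in [(511,223),(633,224),(520,305)]: print('tile top',back('top',(p[0]/2+100,p[1]/2+60),.008))
for p in [(165,122),(101,148)]: print('tile side',back('side',(p[0]/2+110,p[1]/2+90),.008))
for p in [(303,167),(345,150),(265,145)]: print('big base top',back('top',(p[0]/2+100,p[1]/2+60),.0))
for z in(.25,.3,.35):print('bigcap',z,back('side',(195/2+110,100/2+90),z))
E
```

```text
top red [255 139  14  15 155] [261.3226 146.0839] [0.5628 0.0214 0.2195]
top yel [296 144  13  12 126] [302.1825 149.7222] [ 0.5608 -0.0577  0.21  ]
side red [267 126  11  10  97] [271.7835 130.2577] [0.5576 0.0213 0.2195]
side yel [243 120  10   9  75] [247.5867 123.6933] [ 0.5595 -0.0559  0.21  ]
mat top [ 120  163   65   81 4044] ((0.5593494176864624, 0.2740459442138672), (0.19147714972496033, 0.12981459498405457), 12.42981243133545)
mat side [ 310  222   87   70 3444] ((0.5619531869888306, 0.27779948711395264), (0.19182561337947845, 0.1295720934867859), 12.403647422790527)
tile side [160 150  37  31 587] ((0.5812579393386841, -0.2904384136199951), (0.13128484785556793, 0.11185464262962341), 89.4231948852539) 587
rack [0.4954 0.0665 0.024 ]
rack [ 0.5007 -0.1085  0.024 ]
rack [0.6454 0.0702 0.04  ]
rack [ 0.6451 -0.1077  0.04  ]
tile top [ 0.6373 -0.2086  0.008 ]
tile top [ 0.6358 -0.3578  0.008 ]
tile top [ 0.5269 -0.2065  0.008 ]
tile side [ 0.5247 -0.3383  0.008 ]
tile side [ 0.6356 -0.3471  0.008 ]
big base top [0.7253 0.0412 0.    ]
big base top [ 0.7515 -0.0119 -0.    ]
big base top [0.7595 0.0894 0.    ]
bigcap 0.25 [ 0.7221 -0.0063  0.25  ]
bigcap 0.3 [0.7786 0.0663 0.3   ]
bigcap 0.35 [0.8351 0.1389 0.35  ]
```

Careful with the scale: shifts go in shares of 62.5 mm and turns go in shares of 360 degrees. That gives: -0.045 m is -0.72, 0.03 m is 0.48, 0.111 rad / 6.2832 = 0.0177.

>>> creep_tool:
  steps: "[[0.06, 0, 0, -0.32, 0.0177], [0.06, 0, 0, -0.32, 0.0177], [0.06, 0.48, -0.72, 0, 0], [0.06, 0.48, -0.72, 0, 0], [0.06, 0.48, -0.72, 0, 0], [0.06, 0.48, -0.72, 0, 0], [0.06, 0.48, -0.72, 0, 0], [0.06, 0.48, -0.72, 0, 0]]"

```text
refused: steps: the value is not of type 'string' (schema: type "string"). Nothing was moved.
```

I used the wrong layout. The manual says rows parted by a bar, with the numbers parted by commas; once more.

>>> creep_tool:
  steps: "0.06,0,0,-0.32,0.0177 | 0.06,0,0,-0.32,0.0177 | 0.06,0.48,-0.72,0,0 | 0.06,0.48,-0.72,0,0 | 0.06,0.48,-0.72,0,0 | 0.06,0.48,-0.72,0,0 | 0.06,0.48,-0.72,0,0 | 0.06,0.48,-0.72,0,0"

```text
time: 2.0
position: [0.3183, -0.3383, 0.2659]
ee_rot: [3.141, -0.001, 0.001]
contact_force: [0.5, -0.3, -0.1]
grip_width: 0.06
grip_force: 0.0
```

In the tool's units: -0.045 m is -0.72, 0.03 m is 0.48.

>>> creep_tool:
  steps: "0.06,0.48,-0.72,0,0 | 0.06,0.48,-0.72,0,0 | 0.06,0.48,-0.72,0,0 | 0.06,0.48,-0.72,0,0 | 0.06,0.48,-0.72,0,0 | 0.06,0.48,-0.72,0,0 | 0.06,0.48,-0.72,0,0 | 0.06,0.48,-0.72,0,0"

```text
time: 3.0
position: [0.5585, 0.0219, 0.2658]
ee_rot: [3.141, -0.0, 0.001]
contact_force: [0.4, -1.1, -0.1]
grip_width: 0.0601
grip_force: 0.0
```

```bash
python3 - <<'E'
from h import *
for c in('top','side'):
    snap(c,c+'1')
i=cv2.imread('pics/side1.png')[60:260,150:350];j=cv2.imread('pics/top1.png')[60:260,200:420]
cv2.imwrite('pics/b1.png',np.hstack([cv2.resize(i,(380,380)),cv2.resize(j,(418,380))]))
print(robot.read_state()['position'],proj('side',[.56,.0213,.2195]),proj('top',[.581,-.283,.008]))
E
```

```text
[0.55940573 0.02378282 0.26527092] [271.05467224 130.62267161] [389.50036111 191.80169872]
```

View pics/b1.png

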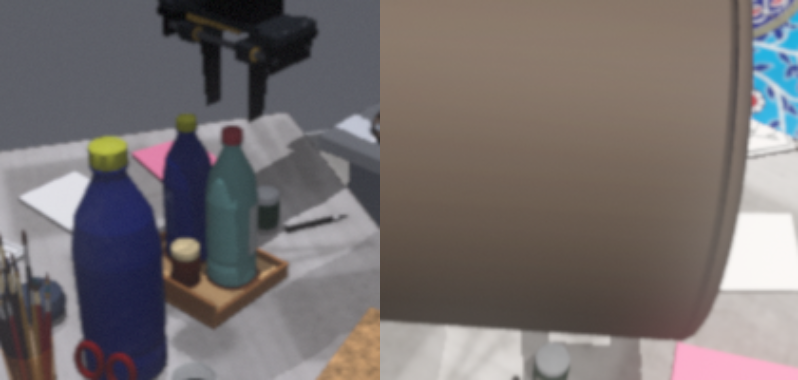

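In the tool's units: 0.023 m is 0.368, 0.002 m is 0.032.

>>> creep_tool:
  steps: "0.06,0,0.032,0.368,0 | 0.06,0,0,0.368,0 | 0.06,0,0,0,0 | 0.02,0,0,0,0 | 0.02,0,0,0,0 | 0.02,0,0,0,0 | 0.02,0,0,0,0"

```text
time: 3.98
position: [0.5577, 0.0183, 0.22]
ee_rot: [3.142, -0.0, 0.001]
contact_force: [0.8, 0.7, 2.4]
grip_width: 0.0265
grip_force: 30.0
```

In the tool's units: -0.0445 m is -0.712, 0.0075 m is 0.12.

>>> creep_tool:
  steps: "0.02,0,0,-0.4,0 | 0.02,0,0,-0.4,0 | 0.02,0.12,-0.712,0,0 | 0.02,0.12,-0.712,0,0 | 0.02,0.12,-0.712,0,0 | 0.02,0.12,-0.712,0,0 | 0.02,0.12,-0.712,0,0 | 0.02,0.12,-0.712,0,0"

```text
time: 4.97
position: [0.6026, 0.2866, 0.2691]
ee_rot: [3.141, -0.0, -0.002]
contact_force: [1.1, -0.6, -2.6]
grip_width: 0.0265
grip_force: 30.0
```

>>> creep_tool:
  steps: "0.02,0,0,0,0 | 0.02,0,0,0,0"

```text
time: 5.22
position: [0.6023, 0.2849, 0.269]
ee_rot: [3.141, 0.0, -0.002]
contact_force: [-0.1, 0.0, -3.1]
grip_width: 0.0268
grip_force: 30.0
```

In the tool's units: 0.03 m is 0.48, 0.017 m is 0.272.

>>> creep_tool:
  steps: "0.02,0,0,0.48,0 | 0.02,0,0,0.272,0 | 0.02,0,0,0.08,0 | 0.02,0,0,0.048,0 | 0.02,0,0,0,0"

```text
time: 5.85
position: [0.6029, 0.2852, 0.2151]
ee_rot: [-3.141, 0.001, -0.001]
contact_force: [-0.8, 0.7, -3.8]
grip_width: 0.0261
grip_force: 30.0
```

In the tool's units: 0.0015 m is 0.024.

>>> creep_tool:
  steps: "0.02,0,0,0.024,0 | 0.02,0,0,0,0"

```text
time: 6.1
position: [0.6032, 0.2855, 0.2144]
ee_rot: [-3.141, 0.0, -0.004]
contact_force: [-1.4, -0.3, 5.5]
grip_width: 0.0267
grip_force: 30.0
```

>>> creep_tool:
  steps: "0.06,0,0,0,0 | 0.06,0,0,0,0 | 0.06,0,0,-0.4,0 | 0.06,0,0,-0.4,0 | 0.06,0,0,0,0"

```text
time: 6.72
position: [0.6032, 0.2853, 0.2646]
ee_rot: [-3.141, 0.0, -0.004]
contact_force: [-0.8, -0.7, 0.0]
grip_width: 0.0599
grip_force: 0.0
```

>>> creep_tool:
  steps: "0.06,-0.088,0.688,0,0 | 0.06,-0.088,0.688,0,0 | 0.06,-0.088,0.688,0,0 | 0.06,-0.088,0.688,0,0 | 0.06,-0.088,0.688,0,0 | 0.06,-0.088,0.688,0,0 | 0.06,-0.088,0.688,0,0 | 0.06,-0.088,0.688,0,0"

```text
time: 7.72
position: [0.5579, -0.0601, 0.2619]
ee_rot: [-3.141, 0.0, 0.002]
contact_force: [0.7, 1.4, 0.6]
grip_width: 0.06
grip_force: 0.0
```

>>> creep_tool:
  steps: "0.06,0,0,0,0 | 0.06,0,0,0,0"

```text
time: 7.98
position: [0.5584, -0.0585, 0.2623]
ee_rot: [-3.141, 0.001, 0.002]
contact_force: [0.8, -0.0, 1.2]
grip_width: 0.0601
grip_force: 0.0
```

```bash
python3 - <<'E'
from seg import *
S=snap('side','side2')[:,:,::-1]
m,s,c=mask(S,(24,120,60),(40,255,255),(235,110,260,135));print(c,back('side',c,.21))
m,s,c=mask(S,(165,90,60),(180,255,255),(300,150,400,240));print(s,c,back('side',c,.2135))
print(proj('side',[.603,.285,.2135]))
E
```

```text
[247.4717 124.1887] [ 0.5615 -0.0543  0.21  ]
[352 180  14  13 158] [358.2278 186.0443] [0.602  0.2882 0.2135]
[356.4995 185.6089]
```

In the tool's units: 0.026 m is 0.416, 0.025 m is 0.4.

>>> creep_tool:
  steps: "0.06,0,0,0.416,0 | 0.06,0,0,0.4,0 | 0.06,0,0,0,0 | 0.02,0,0,0,0 | 0.02,0,0,0,0 | 0.02,0,0,0,0 | 0.02,0,0,0,0"

```text
time: 8.9
position: [0.5587, -0.0588, 0.2125]
ee_rot: [3.141, -0.0, 0.001]
contact_force: [0.5, 0.2, 1.2]
grip_width: 0.0278
grip_force: 30.0
```

In the tool's units: -0.0543 m is -0.8688, -0.0065 m is -0.104.

>>> creep_tool:
  steps: "0.02,0,0,-0.4,0 | 0.02,0,0,-0.4,0 | 0.02,-0.104,-0.8688,0,0 | 0.02,-0.104,-0.8688,0,0 | 0.02,-0.104,-0.8688,0,0 | 0.02,-0.104,-0.8688,0,0 | 0.02,-0.104,-0.8688,0,0 | 0.02,-0.104,-0.8688,0,0"

```text
time: 9.9
position: [0.5191, 0.2687, 0.2619]
ee_rot: [3.141, -0.001, -0.001]
contact_force: [1.0, -0.1, -2.7]
grip_width: 0.0281
grip_force: 30.0
```

>>> creep_tool:
  steps: "0.02,0,0,0,0 | 0.02,0,0,0,0 | 0.02,0,0,0.48,0 | 0.02,0,0,0.272,0 | 0.02,0,0,0.08,0 | 0.02,0,0,0.048,0 | 0.02,0,0,0,0"

```text
time: 10.78
position: [0.52, 0.2668, 0.2077]
ee_rot: [-3.141, 0.001, -0.001]
contact_force: [0.1, -0.7, -3.5]
grip_width: 0.0274
grip_force: 30.0
```

In the tool's units: 0.0015 m is 0.024.

>>> creep_tool:
  steps: "0.02,0,0,0.024,0 | 0.02,0,0,0,0"

```text
time: 11.02
position: [0.5204, 0.2673, 0.2071]
ee_rot: [-3.141, 0.0, -0.005]
contact_force: [-0.9, -0.4, 6.1]
grip_width: 0.0277
grip_force: 30.0
```

>>> creep_tool:
  steps: "0.06,0,0,0,0 | 0.06,0,0,0,0 | 0.06,0,0,-0.4,0 | 0.06,0,0,-0.4,0 | 0.06,0,0,0,0 | 0.06,0,0,0,0"

```text
time: 11.78
position: [0.5194, 0.2669, 0.2547]
ee_rot: [3.141, -0.0, -0.001]
contact_force: [-0.4, -0.0, -0.1]
grip_width: 0.0602
grip_force: 0.0
```

```bash
python3 - <<'E'
from seg import *
S=snap('side','side3');snap('top','top3')
i=cv2.imread('pics/side3.png')[110:310,180:430];j=cv2.imread('pics/top3.png')[60:300,100:420]
cv2.imwrite('pics/b3.png',np.hstack([cv2.resize(i,(380,300)),cv2.resize(j,(400,300))]))
for c in('top','side'):
  for t in('brown_jar','blank_tile','teal_bottle','blue_bottle'):
    for d in robot.look_for(c,t)[:2]: print(c,t,round(d['score'],2),np.array(d['xyz']),proj(c,d['xyz']).round())
E
```

```text
top brown_jar 0.79 [ 0.5945 -0.0149  0.0648] [276. 174.]
top blank_tile 0.9 [ 0.3863 -0.2472  0.0086] [386. 271.]
top blank_tile 0.89 [ 0.5779 -0.2779  0.0101] [388. 193.]
top blue_bottle 0.65 [0.7298 0.0414 0.1754] [251.  95.]
side brown_jar 0.89 [ 0.6179 -0.0058  0.0512] [247. 197.]
side brown_jar 0.27 [ 0.7798 -0.0876  0.0405] [174. 216.]
side blank_tile 0.8 [ 0.6023 -0.3105  0.0039] [178. 165.]
side blank_tile 0.74 [ 0.3958 -0.2418  0.0061] [245. 147.]
side teal_bottle 0.9 [0.6281 0.2977 0.1218] [349. 232.]
side blue_bottle 0.97 [0.5295 0.2936 0.145 ] [377. 200.]
side blue_bottle 0.71 [0.7799 0.0688 0.1672] [213. 199.]
```

View pics/b3.png

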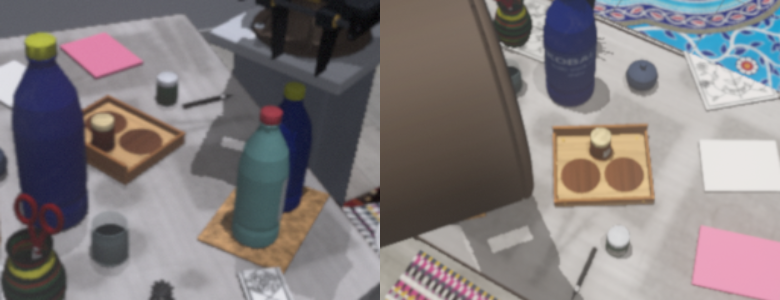

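Both bottles stand on the mat. The top view now shows the empty rack discs at about (261,200) and (296,199), the jar lid at (276,172), and the whole white tile at (388,193).

```bash
python3 - <<'E'
from seg import *
T=cv2.imread('pics/top3.png');S=cv2.imread('pics/side3.png')
m,s,c=mask(T,(0,0,185),(180,30,255),(350,155,425,230));print('tile',s,rect('top',m,.008))
m,s,c=mask(T,(12,30,130),(40,150,255),(264,160,290,181));print('lid top',s,c,back('top',c,.063))
m,s,c=mask(S,(12,30,130),(40,150,255),(238,180,258,197));print('lid side',s,c,back('side',c,.063))
for n,b in(('L',(245,184,279,216)),('R',(281,184,315,216))):
    m,s,c=mask(T,(0,60,20),(25,255,130),b);print('disc',n,s,c,back('top',c,.012))
for p in((553,125),(648,124),(652,203),(556,204)):
    pass
E
python3 - <<'E'
import cv2
i=cv2.imread('pics/top3.png')[150:230,230:420];cv2.imwrite('pics/c3.png',cv2.resize(i,None,fx=4,fy=4,interpolation=2))
E
```

```text
tile [ 350  155   75   59 3787] ((0.6055988073348999, -0.28499937057495117), (0.20075735449790955, 0.16091479361057281), 89.6229019165039)
lid top [264 160  26  21 416] [276.512  169.3221] [ 0.6091 -0.0155  0.063 ]
lid side [238 180  20  16 220] [247.6545 187.0773] [ 0.5991 -0.0213  0.063 ]
disc L [269 184  10   4  31] [274.3871 185.2258] [ 0.5973 -0.0123  0.012 ]
disc R [281 184   5   4  12] [282.5833 185.0833] [ 0.5977 -0.0315  0.012 ]
```

View pics/c3.png

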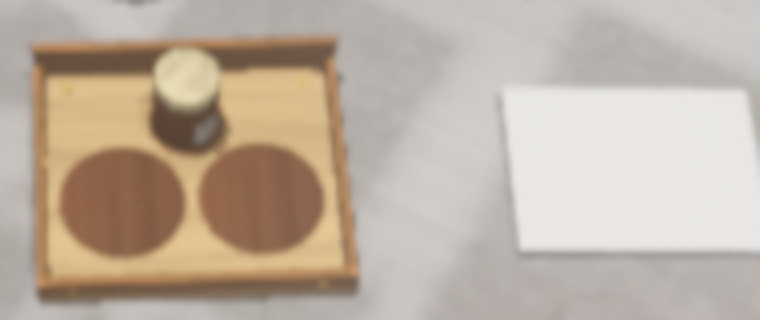

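```bash
python3 - <<'E'
from seg import *
f=lambda x,y:(230+x/4-.375,150+y/4-.375)
for n,p,z in(('L',(122,202),.012),('R',(261,198),.012),('lid',(187,75),.067),('t',(503,89),.008),('t',(745,89),.008),('t',(518,252),.008)):print(n,back('top',f(*p),z))
# side lid top
S=cv2.imread('pics/side3.png');cv2.imwrite('pics/d3.png',cv2.resize(S[130:220,150:300],None,fx=5,fy=5,interpolation=2))
E
```

```text
L [0.5578 0.0214 0.012 ]
R [ 0.5602 -0.0586  0.012 ]
lid [ 0.609 -0.015  0.067]
t [ 0.6363 -0.2082  0.008 ]
t [ 0.6361 -0.3563  0.008 ]
t [ 0.5266 -0.2045  0.008 ]
```

View pics/d3.png

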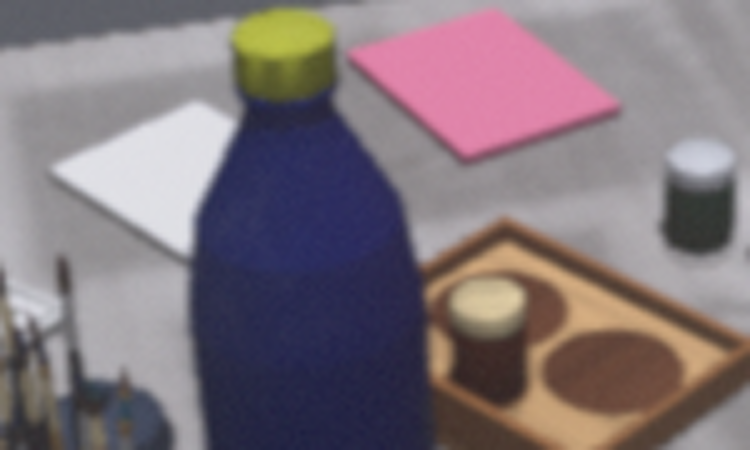

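In the tool's units: 0.05 m is 0.8, 0.0475 m is 0.76.

>>> creep_tool:
  steps: "0.06,0.24,0.76,0,0 | 0.06,0.24,0.76,0,0 | 0.06,0.24,0.76,0,0 | 0.06,0.24,0.76,0,0 | 0.06,0.24,0.76,0,0 | 0.06,0.24,0.76,0,0 | 0.06,0,0,0.8,0 | 0.06,0,0,0.8,0"

```text
time: 13.28
position: [0.6098, -0.0189, 0.1547]
ee_rot: [3.141, -0.002, 0.002]
contact_force: [0.4, 0.6, -0.5]
grip_width: 0.0601
grip_force: 0.0
```

>>> creep_tool:
  steps: "0.06,0,0,0.48,0 | 0.06,0,0,0,0 | 0.06,0,0,0,0"

```text
time: 13.65
position: [0.6103, -0.018, 0.1269]
ee_rot: [3.141, -0.0, 0.002]
contact_force: [-0.1, 0.2, 0.9]
grip_width: 0.06
grip_force: 0.0
```

```bash
python3 - <<'E'
from seg import *
S=snap('side','side4')
cv2.imwrite('pics/d4.png',cv2.resize(S[120:220,180:330,::-1],None,fx=4,fy=4,interpolation=2))
p=robot.read_state()['position'];print(p,proj('side',p+[0,.0,-.011]),proj('side',[.61,-.018,.067]))
E
```

```text
[ 0.6104 -0.0181  0.1272] [244.5956 171.2529] [245.3876 188.0891]
```

View pics/d4.png

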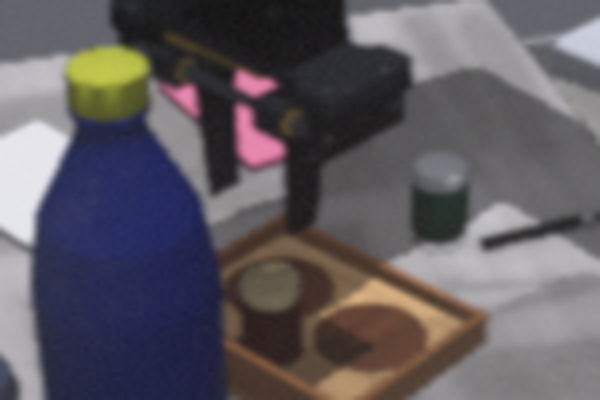

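The jar lid sits midway below the jaws (crop lid (270,275), fingertips (225,190) and (300,228)), so I descend and grip.

In the tool's units: 0.03 m is 0.48, 0.022 m is 0.352.

>>> creep_tool:
  steps: "0.06,0,0,0.48,0 | 0.06,0,0,0.48,0 | 0.06,0,0,0.352,0 | 0.06,0,0,0,0 | 0.025,0,0,0,0 | 0.025,0,0,0,0 | 0.025,0,0,0,0 | 0.025,0,0,0,0"

```text
time: 14.7
position: [0.6101, -0.0181, 0.0446]
ee_rot: [3.141, -0.0, 0.002]
contact_force: [-1.1, 0.0, 7.0]
grip_width: 0.0373
grip_force: 30.0
```

In the tool's units: 0.044 m is 0.704, -0.035 m is -0.56.

>>> creep_tool:
  steps: "0.025,0,0,-0.56,0 | 0.025,0,0,-0.56,0 | 0.025,-0.0752,0.704,0,0 | 0.025,-0.0752,0.704,0,0 | 0.025,-0.0752,0.704,0,0 | 0.025,-0.0752,0.704,0,0 | 0.025,-0.0752,0.704,0,0 | 0.025,-0.0752,0.704,0,0"

```text
time: 15.7
position: [0.581, -0.2834, 0.1138]
ee_rot: [3.141, -0.0, 0.0]
contact_force: [0.0, -0.1, -0.7]
grip_width: 0.0371
grip_force: 30.0
```

>>> creep_tool:
  steps: "0.025,0,0,0,0 | 0.025,0,0,0.48,0 | 0.025,0,0,0.48,0 | 0.025,0,0,0.144,0 | 0.025,0,0,0.048,0 | 0.025,0,0,0,0"

```text
time: 16.45
position: [0.5818, -0.2819, 0.0425]
ee_rot: [3.141, 0.0, 0.002]
contact_force: [0.9, -0.8, -1.0]
grip_width: 0.0372
grip_force: 30.0
```

In the tool's units: 0.0015 m is 0.024, 0.001 m is 0.016.

>>> creep_tool:
  steps: "0.025,0,0,0.024,0 | 0.025,0,0,0.016,0 | 0.025,0,0,0,0"

```text
time: 16.82
position: [0.5818, -0.2822, 0.0408]
ee_rot: [3.141, -0.0, 0.003]
contact_force: [-2.0, 1.7, 10.0]
grip_width: 0.0367
grip_force: 30.0
```

>>> creep_tool:
  steps: "0.06,0,0,0,0 | 0.06,0,0,0,0 | 0.06,0,0,-0.8,0 | 0.06,0,0,-0.8,0 | 0.06,0,0,-0.96,0 | 0.06,0,0,-0.96,0 | 0.06,0,0,0,0"

```text
time: 17.7
position: [0.5826, -0.2827, 0.2642]
ee_rot: [3.137, -0.0, 0.011]
contact_force: [-0.3, -0.3, -1.2]
grip_width: 0.0604
grip_force: 0.0
```

In the tool's units: -0.055 m is -0.88, -0.0062 m is -0.0992.

>>> creep_tool:
  steps: "0.06,-0.0992,-0.88,0,0 | 0.06,-0.0992,-0.88,0,0 | 0.06,-0.0992,-0.88,0,0 | 0.06,-0.0992,-0.88,0,0 | 0.06,-0.0992,-0.88,0,0 | 0.06,-0.0992,-0.88,0,0 | 0.06,-0.0992,-0.88,0,0 | 0.06,-0.0992,-0.88,0,0"

```text
time: 18.7
position: [0.5312, 0.1597, 0.2582]
ee_rot: [3.141, -0.001, -0.002]
contact_force: [0.9, 0.0, -0.2]
grip_width: 0.0596
grip_force: 0.0
```

>>> creep_tool:
  steps: "0.06,-0.0992,-0.88,0,0 | 0.06,-0.0992,-0.88,0,0 | 0.06,0,0,0,0 | 0.06,0,0,0,0"

```text
time: 19.2
position: [0.5192, 0.2678, 0.2582]
ee_rot: [3.141, 0.001, -0.002]
contact_force: [0.3, 0.1, 0.1]
grip_width: 0.0599
grip_force: 0.0
```

```bash
python3 - <<'E'
from seg import *
S=snap('side','side5')[:,:,::-1];T=snap('top','top5')[:,:,::-1]
cv2.imwrite('pics/d5.png',np.hstack([cv2.resize(S[120:310,180:430],(400,304)),cv2.resize(T[140:240,330:460],(395,304))]))
E
```

```text
(no output)
```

View pics/d5.png

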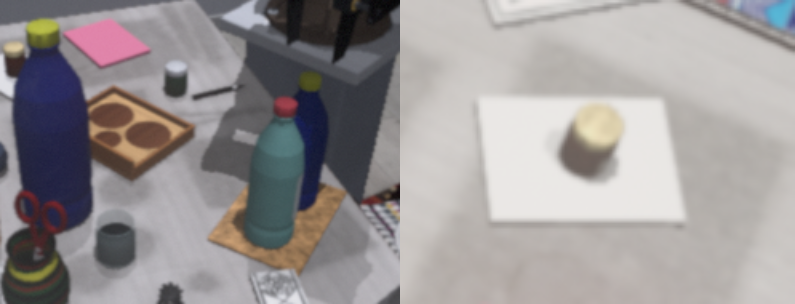

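The jar stands upright on the tile: its base is at about (584,160) and the tile's centre at about (580,157), so within 5 mm. Next, the blue bottle goes back.

In the tool's units: 0.026 m is 0.416, 0.025 m is 0.4.

>>> creep_tool:
  steps: "0.06,0,0,0.416,0 | 0.06,0,0,0.4,0 | 0.06,0,0,0,0 | 0.02,0,0,0,0 | 0.02,0,0,0,0 | 0.02,0,0,0,0 | 0.02,0,0,0,0"

```text
time: 20.18
position: [0.5196, 0.2681, 0.2085]
ee_rot: [-3.141, 0.0, -0.001]
contact_force: [0.3, -0.1, 1.9]
grip_width: 0.0279
grip_force: 30.0
```

In the tool's units: -0.055 m is -0.88, 0.0467 m is 0.7472.

>>> creep_tool:
  steps: "0.02,0,0,-0.88,0 | 0.02,0.088,0.7472,0,0 | 0.02,0.088,0.7472,0,0 | 0.02,0.088,0.7472,0,0 | 0.02,0.088,0.7472,0,0 | 0.02,0.088,0.7472,0,0 | 0.02,0.088,0.7472,0,0 | 0.02,0.088,0.7472,0,0"

```text
time: 21.18
position: [0.5577, -0.0603, 0.2629]
ee_rot: [-3.142, 0.0, 0.001]
contact_force: [1.0, 0.8, -2.7]
grip_width: 0.0277
grip_force: 30.0
```

>>> creep_tool:
  steps: "0.02,0,0,0,0 | 0.02,0,0,0,0 | 0.02,0,0,0.4,0 | 0.02,0,0,0.272,0 | 0.02,0,0,0.064,0 | 0.02,0,0,0,0"

```text
time: 21.92
position: [0.558, -0.0582, 0.2174]
ee_rot: [3.142, 0.001, 0.0]
contact_force: [0.3, 0.5, -2.4]
grip_width: 0.0275
grip_force: 30.0
```

>>> creep_tool:
  steps: "0.02,0,0,0.032,0 | 0.02,0,0,0.016,0 | 0.02,0,0,0,0"

```text
time: 22.3
position: [0.5582, -0.0589, 0.2149]
ee_rot: [3.141, -0.0, 0.002]
contact_force: [-0.4, 0.6, 4.0]
grip_width: 0.028
grip_force: 30.0
```

>>> creep_tool:
  steps: "0.02,0,0,0.016,0 | 0.02,0,0,0,0"

```text
time: 22.55
position: [0.5587, -0.0591, 0.2148]
ee_rot: [3.141, -0.001, 0.005]
contact_force: [-0.9, -0.2, 12.5]
grip_width: 0.0275
grip_force: 30.0
```

In the tool's units: -0.025 m is -0.4.

>>> creep_tool:
  steps: "0.06,0,0,0,0 | 0.06,0,0,0,0 | 0.06,0,0,-0.4,0 | 0.06,0,0,-0.4,0 | 0.06,0,0,0,0"

```text
time: 23.18
position: [0.5584, -0.059, 0.2643]
ee_rot: [3.141, -0.0, 0.004]
contact_force: [0.8, 0.1, -0.7]
grip_width: 0.0599
grip_force: 0.0
```

>>> creep_tool:
  steps: "0.06,0.0896,-0.688,0,0 | 0.06,0.0896,-0.688,0,0 | 0.06,0.0896,-0.688,0,0 | 0.06,0.0896,-0.688,0,0 | 0.06,0.0896,-0.688,0,0 | 0.06,0.0896,-0.688,0,0 | 0.06,0.0896,-0.688,0,0 | 0.06,0.0896,-0.688,0,0"

```text
time: 24.18
position: [0.6025, 0.2864, 0.2614]
ee_rot: [3.141, -0.0, -0.003]
contact_force: [-0.1, -1.1, -0.2]
grip_width: 0.0601
grip_force: 0.0
```

>>> creep_tool:
  steps: "0.06,0,0,0,0 | 0.06,0,0,0,0"

```text
time: 24.42
position: [0.6025, 0.2847, 0.2618]
ee_rot: [3.141, -0.0, -0.003]
contact_force: [-0.8, -0.3, -0.0]
grip_width: 0.0599
grip_force: 0.0
```

Down 0.047 to the teal cap.

In the tool's units: 0.024 m is 0.384, 0.023 m is 0.368.

>>> creep_tool:
  steps: "0.06,0,0,0.384,0 | 0.06,0,0,0.368,0 | 0.06,0,0,0,0 | 0.02,0,0,0,0 | 0.02,0,0,0,0 | 0.02,0,0,0,0 | 0.02,0,0,0,0"

```text
time: 25.3
position: [0.6029, 0.2852, 0.2165]
ee_rot: [-3.141, 0.0, -0.001]
contact_force: [-0.4, 0.9, 2.9]
grip_width: 0.0265
grip_force: 30.0
```

In the tool's units: -0.055 m is -0.88, 0.038 m is 0.608.

>>> creep_tool:
  steps: "0.02,0,0,-0.88,0 | 0.02,-0.104,0.608,0,0 | 0.02,-0.104,0.608,0,0 | 0.02,-0.104,0.608,0,0 | 0.02,-0.104,0.608,0,0 | 0.02,-0.104,0.608,0,0 | 0.02,-0.104,0.608,0,0 | 0.02,-0.104,0.608,0,0"

```text
time: 26.3
position: [0.5567, 0.018, 0.2708]
ee_rot: [3.142, -0.0, -0.001]
contact_force: [-0.2, -0.1, -2.4]
grip_width: 0.0264
grip_force: 30.0
```

>>> creep_tool:
  steps: "0.02,0,0,0,0 | 0.02,0,0,0,0 | 0.02,0,0,0.4,0 | 0.02,0,0,0.272,0 | 0.02,0,0,0.064,0 | 0.02,0,0,0,0"

```text
time: 27.05
position: [0.5575, 0.0197, 0.2253]
ee_rot: [3.142, 0.001, 0.0]
contact_force: [-0.1, -0.2, -3.1]
grip_width: 0.0263
grip_force: 30.0
```

In the tool's units: 0.002 m is 0.032, 0.001 m is 0.016.

>>> creep_tool:
  steps: "0.02,0,0,0.032,0 | 0.02,0,0,0.016,0 | 0.02,0,0,0,0"

```text
time: 27.42
position: [0.5575, 0.0191, 0.2227]
ee_rot: [3.141, -0.0, 0.002]
contact_force: [-1.3, 0.2, 0.6]
grip_width: 0.0264
grip_force: 30.0
```

>>> creep_tool:
  steps: "0.06,0,0,0,0 | 0.06,0,0,0,0 | 0.06,0,0,-0.4,0 | 0.06,0,0,-0.4,0 | 0.06,0,0,-0.48,0 | 0.06,0,0,0,0 | 0.06,0,0,0,0"

```text
time: 28.3
position: [0.5569, 0.0191, 0.3014]
ee_rot: [3.142, -0.0, -0.001]
contact_force: [-0.6, 0.7, -0.3]
grip_width: 0.0601
grip_force: 0.0
```

```bash
python3 - <<'E'
from seg import *
S=snap('side','side6')[:,:,::-1]
for nm,lo,hi,b,z in(('red',(165,90,60),(180,255,255),(255,115,290,145),.2195),('yel',(24,120,60),(40,255,255),(235,110,260,135),.210)):
    m,s,c=mask(S,lo,hi,b);print(nm,s,c,back('side',c,z))
cv2.imwrite('pics/d6.png',cv2.resize(S[90:290,130:400],(756,560)))
E
```

```text
red [267 127   9   9  64] [271.4375 130.7031] [0.5597 0.0222 0.2195]
yel [244 120   8   8  58] [247.5    123.6207] [ 0.5594 -0.0563  0.21  ]
```

View pics/d6.png

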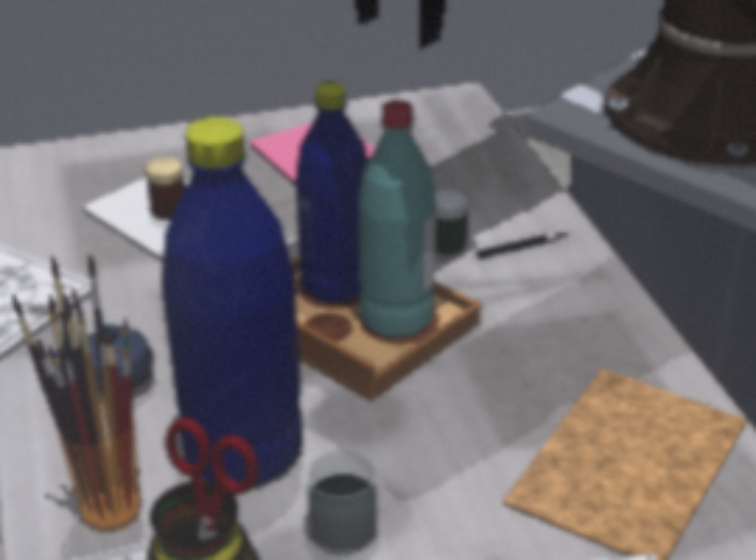

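The bottles are back in their starting places, with caps at (271,131) and (247,124) matching the first picture to within 1 px. The jar is upright on the tile and the gripper is clear.

```bash
python3 -c "
from plant import robot
print(robot.sign_off())"
```

```text
the job is handed in; nothing more can be done
None
```

The job is handed in: the brown jar stands upright near the middle of the white tile, both bottles are back in their original rack places (caps within about 1 px of the first picture), and no bystander was touched; sign-off gave no verdict.

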